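# Set out the desk supplies by height in the organiser trays

## Task

Tidy the small supplies into the row of four organiser trays in order of height, one to a tray: the tallest in the tray next to the tape dispenser, and so on down to the lowest in the tray next to the hole punch. The supplies are the glue stick, the rubber stamp, the box of paper clips and the eraser; put each in the middle of its tray, the right way up, and leave the tape dispenser where it stands.

Things in the scene. Friction and masses are not known exactly. Their poses are not given: they have to be found in the camera images.
- glue_center (a point): Glue stick standing upright: white and red cylinder, 28 mm across, 92 mm high, about 35 g, the tallest of the four things. The point is its centre, 46 mm above its foot. z is its upright axis.
- stamp_center (a point): Rubber stamp standing on its die: a brown foot 24 mm (x) by 52 mm (y), 12 mm high, with a turned round handle up to 28 mm across above it, 74 mm high in all, about 60 g. The point is half-way up, on the handle's axis, 37 mm above its foot. z is its upright axis.
- clips_center (a point): Open clear plastic box of paper clips, 50 mm (x) by 70 mm (y), 22 mm high, walls 2 mm, about 50 g; the clips are fixed in it. The point is its centre, 11 mm above its underside. z is its upright axis.
- eraser_center (a point): Eraser lying flat, white with a blue sleeve, 19 mm (x) by 42 mm (y), 12 mm high, about 16 g, the lowest of the four things. The point is its centre, 6 mm above its underside. z is its upright axis.
- tray_1_floor (a point): One of four identical shallow white organiser trays with grey felt floors, fixed to the desk side by side in a slanting row at the back, about 100 mm from centre to centre; 110 mm front to back (x), 94 mm along the row (y), rim 8 mm high and 3 mm thick. The point is the centre of its inner floor, 3 mm above the desk; x points away from the robot, y along the row to the left, z up. This is the tray at the left (far) end of the row.
- tray_2_floor (a point): One of four identical shallow white organiser trays with grey felt floors, fixed to the desk side by side in a slanting row at the back, about 100 mm from centre to centre; 110 mm front to back (x), 94 mm along the row (y), rim 8 mm high and 3 mm thick. The point is the centre of its inner floor, 3 mm above the desk; x points away from the robot, y along the row to the left, z up. This is the second tray from the left.
- tray_3_floor (a point): One of four identical shallow white organiser trays with grey felt floors, fixed to the desk side by side in a slanting row at the back, about 100 mm from centre to centre; 110 mm front to back (x), 94 mm along the row (y), rim 8 mm high and 3 mm thick. The point is the centre of its inner floor, 3 mm above the desk; x points away from the robot, y along the row to the left, z up. This is the third tray from the left.
- tray_4_floor (a point): One of four identical shallow white organiser trays with grey felt floors, fixed to the desk side by side in a slanting row at the back, about 100 mm from centre to centre; 110 mm front to back (x), 94 mm along the row (y), rim 8 mm high and 3 mm thick. The point is the centre of its inner floor, 3 mm above the desk; x points away from the robot, y along the row to the left, z up. This is the tray at the right (near) end of the row.
- dispenser: Black adhesive tape dispenser, loose, 44 mm (x) by 148 mm (y), 66 mm high, which stands beyond one end of the row of trays, about 110 mm from the centre of tray 1 (left end) or tray 4 (right end); a two-hole punch, 79 mm by 110 mm and 70 mm high, stands fixed beyond the other end in the same way. Origin: centre of its underside.

How it is judged (in metres and radians):
At the end, for the whole second after the job is handed in: Counted from the tray next to the tape dispenser: glue stick, rubber stamp, box of clips, eraser, each with its centre within 15 mm (horizontally) of the centre of its tray, resting on the tray's floor, upright within 0.12 rad, released and at rest (((horizontal distance between dispenser and tray_1_floor below 0.2 m and horizontal distance between glue_center and tray_1_floor below 0.015 m and horizontal distance between stamp_center and tray_2_floor below 0.015 m and horizontal distance between clips_center and tray_3_floor below 0.015 m and horizontal distance between eraser_center and tray_4_floor below 0.015 m) or (horizontal distance between dispenser and tray_4_floor below 0.2 m and horizontal distance between glue_center and tray_4_floor below 0.015 m and horizontal distance between stamp_center and tray_3_floor below 0.015 m and horizontal distance between clips_center and tray_2_floor below 0.015 m and horizontal distance between eraser_center and tray_1_floor below 0.015 m)) and angle between each of glue_center, stamp_center, clips_center, eraser_center's own z axis and vertical below 0.12 rad and height (world z) of glue_center between 0.046 and 0.054 m and height (world z) of stamp_center between 0.037 and 0.045 m and height (world z) of clips_center between 0.011 and 0.019 m and height (world z) of eraser_center between 0.006 and 0.014 m and linear speed of each of glue, stamp, clips, eraser below 0.01 m/s); the robot touches nothing.
It fails at once if the tape dispenser is shifted by more than 30 mm (distance of dispenser from where it was at the start of the episode above 0.03 m).
It fails at once if the tape dispenser is tipped over (angle between dispenser's own z axis and vertical above 0.3 rad).
It also fails if it takes over 112 s, if anything falls off the work surface, if the arm or the gripper's body presses on something with over 40 N, if the wrist force passes 120 N, or if a joint passes its speed limit or range.

## Robot

A 6-joint arm with a two-finger parallel gripper is mounted at the origin on the work surface; the furniture and walls round the work are solid. World frame = base frame: x ahead of the robot, y to its left, z up, the work surface at z = 0. Lengths are in mm, angles in rad, forces in N, time in s.
With the tool pointing down it reaches from about 300 to 775 mm from the base axis. Payload 14.6 kg.
Tool frame: the origin (TCP) lies on the centre line of the jaws, within the pads' length; the fingertips stand 19 mm ahead of it and the grasp point (between the pads) is the TCP (bot.tip_reach is the distance from the TCP to the fingertips, in mm); z points along the fingers, y is the line along which they close (so a half turn about z gives the same grasp; the last joint's range is limited). The gripper opens to 85 mm and grips with 20 to 120 N. Pads are 22 mm wide; open, the fingers measure 114 mm over their backs; the gripper's body (76 mm by 85 mm) begins 54 mm behind the grasp point. The pads swing forward as they close: fully open they stand 13 mm farther back than shut.
Start: joints at [1.037, 0.3, 1.521, -0, 1.321, -0.067], TCP at [247.513, 491.149, 250.281] pointing down, gripper open.
Joint ranges: [-3.03, 3.03], [-0.79, 2.21], [0.23, 2.52], [-1.04, 4.18], [0, 3.07], [-2.55, 2.55]. Speed limits (rad/s): [2.22, 2.22, 2.57, 3.14, 3.14, 3.14].

## Interface

Orientations are given as a unit quaternion [w, x, y, z].
In Python, from rig import bot gives the robot as it stands. Calls block until the motion is done:
- bot.move_to(position, orientation): joint-space move of the TCP to a pose.
- bot.servo_line(position, attitude=None, speed=150, until_force=None): straight line of the TCP; attitude=None keeps the orientation; speed is the mean speed in mm/s. With until_force (N) it stops when the force on the tool has changed by that much, and returns True; else False.
- bot.move_joints(angles): joint-space move.
- bot.move_gripper(opening, grip_force=None): finger opening in mm; grip_force is the grip in N (None keeps the last); returns when the fingers have stopped.
- bot.dwell(seconds).
- bot.ik(position, orientation): joint angles nearest the present ones, or None.
- bot.read_state(): the state.
- bot.read_camera(name): name is "side" or "top" or "wrist"; returns a dict with "image" (420x560x3 uint8, blue, green, red), "depth" (420x560 float32, mm along the optical axis (not along the pixel's ray), 0 where there is no reading), "fovy" (degrees; the focal length in pixels is half the picture's height over the tangent of half this angle, whatever the lens; pixels are square), "cx", "cy" (the principal point, pixels), "k1" (the pictures are not rectified: a ray, as slopes to the right and down, at radius r is drawn at 1 + k1 r^2 times it, then the intrinsics apply), "eye" and "attitude" of the camera in the world; the wrist camera has in their place "mount" (4x4, takes a point from camera to tool coordinates, whose origin is the TCP and whose axes are the flange's). Camera axes: x right, y down, z forward; pixel columns grow to the right and rows downward; lengths in mm; the calibration is good to about 2 mm. A picture is of the moment at which its call begins: read the wrist's pose just before it.
A pose or a line that the arm cannot do raises bot.MotionError and nothing moves.
- bot.finish_job(): hands the job in; it is judged then, once.
The state is a dict: "clock": time; "joint_positions": joint angles; "qvel": joint speeds; "effort": joint torques, N m; "ee_pos": TCP position; "tool_rot": TCP orientation; "ft_force": force on the tool from outside, world axes, zero at the start; "moment": the same for the moment, N m; "grip_width": finger opening in mm; "grip_force": force on a finger pad.
Only numpy, scipy, OpenCV 4.12 (cv2) and the standard library are available. Lean on these libraries where they do the work, as an engineer would, in place of code of your own. Each camera call takes 0.05 s, during which the arm holds its last target. There are 200 camera calls.

## Working session

There is one attempt and no reset: what is moved stays moved. The work goes in short steps, each a Python script; the robot and the scene stay as the last script left them, time stands still between calls to the robot, and variables do not carry over. Pictures are saved under pics/ and viewed, at most 14 in all, crops included, and the job is handed in when it is done.

```bash
mkdir -p pics; ls
cat > h.py <<'E'
import numpy as np, cv2
from scipy.spatial.transform import Rotation as R
from rig import bot
def rot(q): return R.from_quat([q[1],q[2],q[3],q[0]]).as_matrix()
def quat(M):
    a=R.from_matrix(M).as_quat(); return [a[3],a[0],a[1],a[2]]
def shot(name):
    s=bot.read_state(); c=bot.read_camera(name); H,W=c["image"].shape[:2]
    f=H/2/np.tan(np.radians(c["fovy"])/2)
    if name=="wrist":
        T=np.eye(4);T[:3,:3]=rot(s["tool_rot"]);T[:3,3]=s["ee_pos"];T=T@np.array(c["mount"])
        c["M"],c["E"]=T[:3,:3],T[:3,3]
    else:
        a=np.array(c["attitude"]); c["M"]=rot(a) if a.size==4 else a; c["E"]=np.array(c["eye"])
    c["f"]=f; return c
def slopes(c,uv):
    d=(np.atleast_2d(np.asarray(uv,float))-[c["cx"],c["cy"]])/c["f"]; p=d.copy()
    for _ in range(20): p=d/(1+c["k1"]*(p**2).sum(1,keepdims=True))
    return np.c_[p,np.ones(len(p))]
def plane(c,uv,z):
    r=slopes(c,uv)@c["M"].T; t=(z-c["E"][2])/r[:,2]; return c["E"]+r*t[:,None]
def cloud(c):
    H,W=c["depth"].shape; v,u=np.mgrid[:H,:W]
    p=slopes(c,np.c_[u.ravel(),v.ravel()])*c["depth"].reshape(-1,1)
    return (p@c["M"].T+c["E"]).reshape(H,W,3)
def down(yaw):  # tool z down, tool y (closing) along world angle yaw
    y=np.array([np.cos(yaw),np.sin(yaw),0]); z=np.array([0,0,-1.]); return quat(np.c_[np.cross(y,z),y,z])
E
python3 - <<'E'
from h import *
for n in("top","side"):
    c=shot(n); cv2.imwrite(f"pics/{n}0.png",c["image"]); print(n,c["E"],c["M"].round(2).tolist(),c["fovy"],c["k1"],c["cx"],c["cy"],(c["depth"]>0).mean())
s=bot.read_state(); print(s["tool_rot"],s["clock"],rot(s["tool_rot"]).round(2)); print(shot("wrist")["mount"])
E
```

```text
pics
top [ 475.21716667  135.73162255 1195.8435437 ] [[-0.03, -1.0, 0.06], [-1.0, 0.03, -0.02], [0.02, -0.06, -1.0]] 48.12966209916658 -0.10036720093879156 269.83106332102847 205.2214490413911 0.9960034013605442
side [601.10197037 998.97159357 532.26633626] [[-1.0, 0.01, -0.04], [0.03, 0.47, -0.88], [0.01, -0.88, -0.47]] 52.80028664624744 -0.06270984576797914 281.244198325319 207.06330642276765 0.9958715986394557
[-1.47324304e-04  2.31277679e-01  9.72887639e-01 -5.04677418e-04] 0.1 [[-0.89  0.45 -0.  ]
 [ 0.45  0.89 -0.  ]
 [ 0.   -0.   -1.  ]]
[[ 3.86861540e-04 -9.47243083e-01 -3.20515821e-01  8.27119545e+01]
 [ 9.99999918e-01  3.29276234e-04  2.33863253e-04  8.42604575e-01]
 [-1.15987106e-04 -3.20515886e-01  9.47243133e-01 -1.23453894e+02]
 [ 0.00000000e+00  0.00000000e+00  0.00000000e+00  1.00000000e+00]]
```

View pics/top0.png

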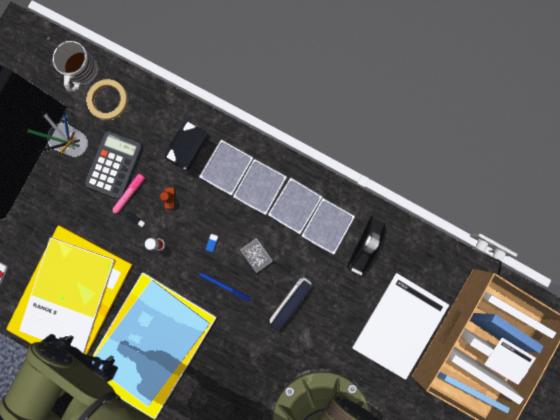

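View pics/side0.png

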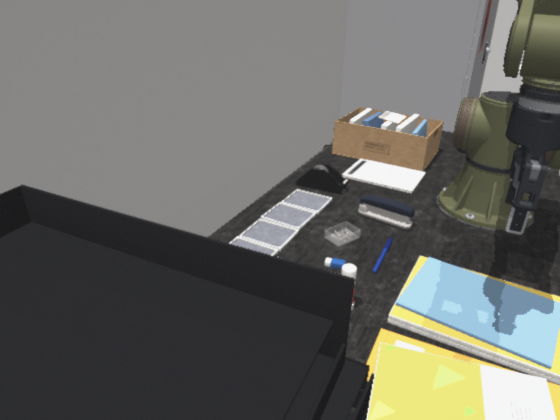

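The top view shows the tray row running from about (228,165) to (328,225). The punch is at the left end (187,145) and the long dispenser with its tape roll is at the right end (368,245). So glue goes to tray 4, stamp to tray 3, clips to tray 2 and eraser to tray 1. The supplies are the stamp at (168,198), glue at (153,243), eraser at (212,242) and clips at (256,255).

Run:
```python
from h import *
c=shot("top"); P=cloud(c); im=c["image"]
cv2.imwrite("pics/crop.png",cv2.resize(im[110:290,110:400],None,fx=2.7,fy=2.7,interpolation=cv2.INTER_CUBIC))
g=P[...,2]
print("desk z",np.median(g[200:240,180:200]), "tray z",[np.median(g[v-4:v+4,u-4:u+4]).round(1) for u,v in((228,165),(260,187),(295,205),(328,225))])
lab=cv2.cvtColor(im,cv2.COLOR_BGR2HSV)
# felt by colour, components
m=((im.min(2)>75)).astype(np.uint8); m[:130]=0;m[260:]=0;m[:,:200]=0;m[:,360:]=0
m[P[...,2]>20]=0
n,L,S,C=cv2.connectedComponentsWithStats(m)
for i in range(1,n):
    if S[i,4]>200: print("tray comp",S[i],C[i])
# tall things
for nm,(u,v) in dict(stamp=(168,198),glue=(153,243),eraser=(212,242),clips=(256,255)).items():
    w=P[v-24:v+25,u-24:u+25].reshape(-1,3); k=w[w[:,2]>6]; k=k[np.hypot(*(k[:,:2]-np.median(k[:,:2],0)).T)<60]
    print(nm,len(k),"zmax",k[:,2].max().round(1),"mean",k.mean(0).round(1),"xy rng",k.min(0).round(),k.max(0).round(), "minrect",cv2.minAreaRect(k[:,:2].astype(np.float32)))
```

```text
desk z -0.4764530996533267 tray z [np.float64(3.7), np.float64(3.6), np.float64(3.2), np.float64(3.1)]
tray comp [ 256  130  104   56 2959] [324.46029064 148.40385265]
tray comp [ 200  139  155  116 7011] [277.23905292 196.32206533]
tray comp [240 238  32  22 404] [254.66336634 251.00742574]
stamp 247 zmax 77.6 mean [569.4 367.3  34.5] xy rng [531. 355.   6.] [597. 404.  78.] minrect ((564.0921630859375, 379.3354797363281), (48.88020706176758, 65.92462921142578), 87.27189636230469)
glue 187 zmax 97.0 mean [456.3 394.4  70.2] xy rng [430. 382.   6.] [469. 451.  97.] minrect ((459.4460144042969, 412.88934326171875), (67.99064636230469, 37.28096389770508), 69.19034576416016)
eraser 123 zmax 18.1 mean [454.8 265.6  11.5] xy rng [435. 252.   6.] [475. 314.  18.] minrect ((459.8674011230469, 282.0693054199219), (53.795440673828125, 41.02434539794922), 72.62891387939453)
clips 240 zmax 1195.8 mean [419.7 153.3  48.4] xy rng [379. 116.   6.] [ 475.  192. 1196.] minrect ((419.2791748046875, 156.87344360351562), (69.98573303222656, 101.85269165039062), 33.48120880126953)
```

View pics/crop.png

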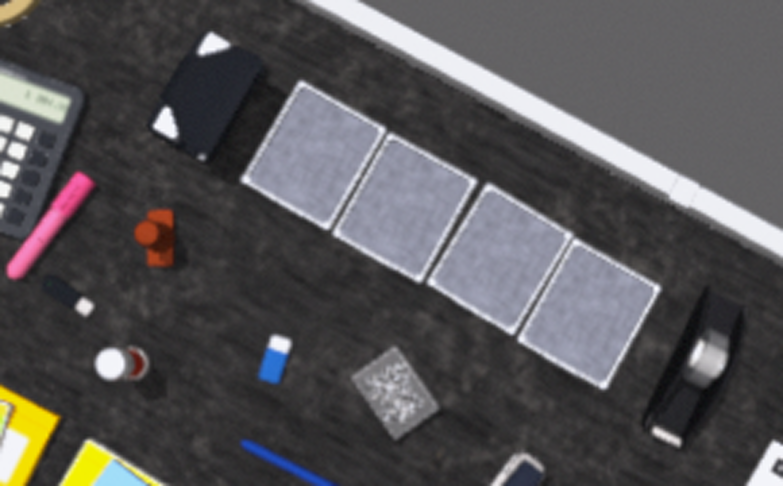

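Crop: the trays are clean white-rimmed grey felt squares. The stamp leans only by perspective, and the clips box and eraser both lie turned. Next I'll measure the trays, the wall and the coarse yaws.

Run:
```python
from h import *
c=shot("top"); P=cloud(c); K=4
im=cv2.resize(c["image"],None,fx=K,fy=K,interpolation=cv2.INTER_CUBIC)
g=cv2.cvtColor(im,cv2.COLOR_BGR2GRAY); print("felt grey",c["image"][165,228],"clips",c["image"][255,256])
m=cv2.inRange(g,85,195); m[:130*K]=0;m[260*K:]=0;m[:,:195*K]=0;m[:,365*K:]=0
m=cv2.morphologyEx(cv2.morphologyEx(m,cv2.MORPH_CLOSE,np.ones((7,7))),cv2.MORPH_OPEN,np.ones((25,25)))
dn=lambda p:(np.asarray(p,float)+.5)/K-.5
T=[]
for k in cv2.findContours(m,0,2)[0]:
    if cv2.contourArea(k)<600*K*K: continue
    w=plane(c,dn(k[:,0]),3)[:,:2].astype(np.float32); r=cv2.minAreaRect(w); T.append(r)
T.sort(key=lambda r:-r[0][1])
for r in T: print(np.round(r[0],1),np.round(r[1],1),round(r[2],1))
t=np.array([r[0] for r in T]); print(np.hypot(*np.diff(t,axis=0).T), np.degrees(np.arctan2(*(t[0]-t[-1])[::-1])))
for u,v in((300,110),(330,160),(420,150)): print("wall",P[v,u].round())
hsv=cv2.cvtColor(im,cv2.COLOR_BGR2HSV)
def blob(mask,u,v,z,r=22):
    k=np.zeros_like(mask); a=slice((v-r)*K,(v+r)*K),slice((u-r)*K,(u+r)*K); k[a]=mask[a]
    k=max(cv2.findContours(k,0,2)[0],key=cv2.contourArea)
    q=cv2.minAreaRect(plane(c,dn(k[:,0]),z)[:,:2].astype(np.float32)); print(np.round(q[0],1),np.round(q[1],1),round(q[2],1))
bright=cv2.inRange(g,110,255); blue=cv2.inRange(hsv,(95,100,80),(125,255,255))
blob(bright|blue,212,242,12,16); blob(cv2.morphologyEx(cv2.inRange(g,70,255),cv2.MORPH_CLOSE,np.ones((15,15))),256,255,22)
blob(cv2.inRange(hsv,(0,120,60),(15,255,255)),168,198,12); blob(bright,150,243,92,12)
print("punch/disp",[P[v,u].round() for u,v in((187,145),(368,245))])
```

```text
felt grey [173 155 154] clips [150 147 148]
[570.1  95.6] [400.  119.7] 58.5
[681.9 -37.7] [193.7 113. ] 88.7
[174.05467796] 129.99404549537232
wall [811.  23. -71.]
wall [ 724. -107. -421.]
wall [ 660. -240.  120.]
[455.5 264.3] [23.7 45.9] 70.3
[426.5 151.1] [86.2 66.9] 40.0
[571.6 375.5] [37.5 55.2] 89.2
[458.2 399.7] [28.5 28.1] 88.7
punch/disp [array([695., 313.,  65.]), array([ 440., -120.,   61.])]
```

```bash
cat >> h.py <<'E'
def pose(xy,z,yaw):
    "reachable grasp pose with the smaller |q6|"
    best=None
    for y in(yaw,yaw+np.pi):
        try: q=bot.ik([xy[0],xy[1],z],down(y))
        except bot.MotionError: q=None
        if q is not None and (best is None or abs(q[5])<best[0]): best=(abs(q[5]),y,q)
    return best
E
python3 - <<'E'
from h import *
c=shot("top"); P=cloud(c)
print(plane(c,[(226.5,167.4),(260.2,186.7),(295.6,205.7),(328.5,226.1)],5).round(1).tolist())
print("strip",plane(c,[(310,138)],10).round(), P[136:142,305:315,2].round()[::2,::3].tolist(), P[110:150:4,300,2].round().tolist())
ye=np.radians(58.5)
for i,(xy,yaw,z) in enumerate([((570,96),ye,300),((455,264),np.radians(70),180),((426,151),np.radians(-50),180)]):
    b=pose(xy,z,yaw); print(i,b); 
    bot.move_to([*xy,z],down(b[1])); c=shot("wrist"); cv2.imwrite(f"pics/w{i}.png",c["image"])
print(c["fovy"],c["k1"],bot.read_state()["clock"])
a=[cv2.resize(cv2.imread(f"pics/w{i}.png"),(400,300)) for i in range(3)]+[np.zeros((300,400,3),np.uint8)]
cv2.imwrite("pics/w012.png",np.vstack([np.hstack(a[:2]),np.hstack(a[2:])]))
E
```

```text
[[645.8, 222.5, 5.0], [594.1, 137.9, 5.0], [543.4, 49.3, 5.0], [489.3, -32.9, 5.0]]
strip [[716.   7.  10.]] [[-318.0, -302.0, -273.0, -263.0], [-342.0, -328.0, -302.0, -285.0], [-369.0, -354.0, -330.0, -311.0]] [-71.0, -108.0, -150.0, -190.0, -235.0, -281.0, -333.0, -383.0, -429.0, -424.0]
0 (np.float64(0.9175236057425309), np.float64(1.0210176124166828), array([ 1.03494007e-01,  3.31329877e-01,  1.36482001e+00, -4.44089210e-16,
        1.44544276e+00, -9.17523606e-01]))
1 (np.float64(0.765614589792972), np.float64(1.2217304763960306), array([ 4.56115887e-01,  3.16687863e-01,  1.67076223e+00, -4.44089210e-16,
        1.15414256e+00, -7.65614590e-01]))
2 (np.float64(1.1322396955849312), np.float64(-0.8726646259971648), array([ 2.59575070e-01,  1.58657512e-01,  1.86941620e+00, -4.44089210e-16,
        1.11351894e+00,  1.13223970e+00]))
70.10849884316305 0.0051999502963397636 4.9083
```

View pics/w012.png

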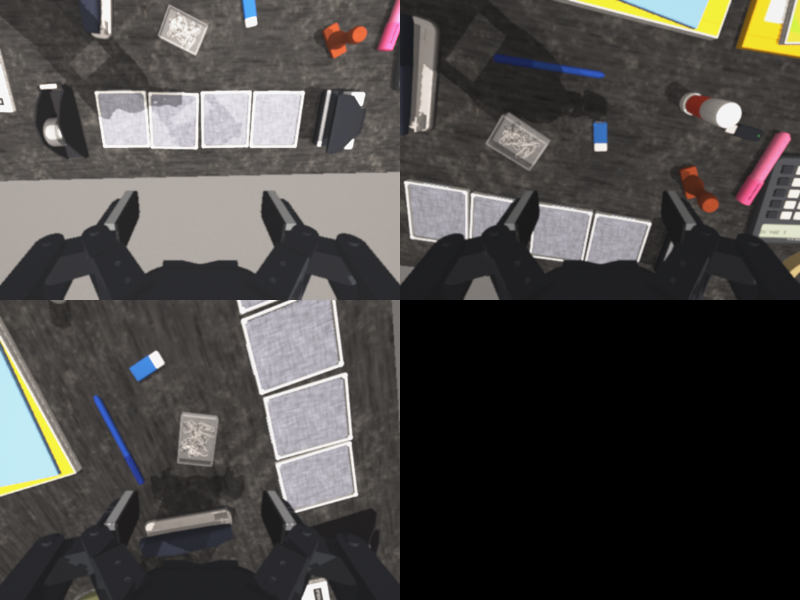

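The wrist views agree: dispenser on one side, punch on the other. Eraser is at about (280,192) full scale in w1, and the clips at about (277,195) in w2. The top-view tray centres agree to 3 mm between the two estimates, at about 100 mm spacing. Now picking the eraser with a close look.

```bash
cat >> h.py <<'E'
TR={1:(647,223),2:(595,138),3:(543.7,51),4:(490.5,-32.6)}
ROW=np.radians(58.5)
def near(yaw,ref):  # same closing line as yaw (mod pi), nearest ref
    return yaw+np.pi*round((ref-yaw)/np.pi)
def project(c,p):
    q=(np.asarray(p,float)-c["E"])@c["M"]; s=q[:2]/q[2]; s=s*(1+c["k1"]*(s@s)); return s*c["f"]+[c["cx"],c["cy"]]
def measure(c,mask,xy,z,rmm):
    "largest blob of mask within rmm of xy: rectangle in plane z -> centre, (short,long), yaw of the short side"
    u0=project(c,[*xy,z]); r=rmm*c["f"]/np.linalg.norm(c["E"]-[*xy,z])
    roi=np.zeros_like(mask); cv2.circle(roi,tuple(int(a) for a in u0),int(r),255,-1)
    k=max(cv2.findContours(mask&roi,0,2)[0],key=cv2.contourArea)
    (x,y),(w,h),a=cv2.minAreaRect(plane(c,k[:,0],z)[:,:2].astype(np.float32))
    if w>h: w,h,a=h,w,a+90
    return np.array([x,y]),(w,h),np.radians(a)
def wait_report(tag):
    s=bot.read_state(); print(tag,"t",round(s["clock"],1),"w",round(s["grip_width"],1),"F",round(s["grip_force"],1),"ft",np.round(s["ft_force"],1),"tcp",np.round(s["ee_pos"],1))
def place(tray,z,yaw,openw,zup=150):
    x,y=tray; bot.move_to([x,y,zup],down(yaw)); bot.servo_line([x,y,z+12]); hit=bot.servo_line([x,y,z],speed=40,until_force=6)
    wait_report(f"placing hit={hit}"); bot.move_gripper(openw); bot.dwell(.2); bot.servo_line([x,y,zup]); wait_report("placed")
E
python3 - <<'E'
from h import *
xy=np.array([455,264.]); yaw=np.radians(70.)
bot.move_gripper(42,30)
bot.move_to([*xy,130],down(yaw)); c=shot("wrist"); im=c["image"]; hsv=cv2.cvtColor(im,cv2.COLOR_BGR2HSV)
cv2.imwrite("pics/e1.png",im)
m=cv2.inRange(hsv,(95,110,70),(125,255,255))|cv2.inRange(cv2.cvtColor(im,cv2.COLOR_BGR2GRAY),150,255)
p,s,a=measure(c,m,xy,9,40); a=near(a,yaw); print(p.round(1),np.round(s,1),np.degrees(a).round(1))
assert np.linalg.norm(p-xy)<12 and abs(s[0]-20)<5 and abs(s[1]-43)<6
bot.move_to([*p,90],down(a)); print(bot.servo_line([*p,21],speed=80,until_force=8)); wait_report("down")
bot.move_gripper(10,30); wait_report("gripped"); bot.servo_line([*p,120]); wait_report("lift")
E
```

```text
[455.9 264.9] [20.1 43.9] 70.7
False
down t 8.4 w 41.8 F 0.0 ft [ 1.6 -0.1 -0.6] tcp [456.1 265.1  21.4]
gripped t 8.7 w 18.0 F 30.3 ft [-1.   0.7  5.2] tcp [456.2 265.1  21.6]
lift t 9.6 w 17.6 F 29.5 ft [ 0.2  0.4 -0.4] tcp [455.5 264.7 119.1]
```

Run:
```python
from h import *
s=bot.read_state()
c=shot("wrist"); cv2.imwrite("pics/e2.png",c["image"])
a=[cv2.resize(cv2.imread(f"pics/e{i}.png"),(400,300)) for i in(1,2)]
cv2.imwrite("pics/e12.png",np.hstack(a))
```

```text
(no output)
```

View pics/e12.png

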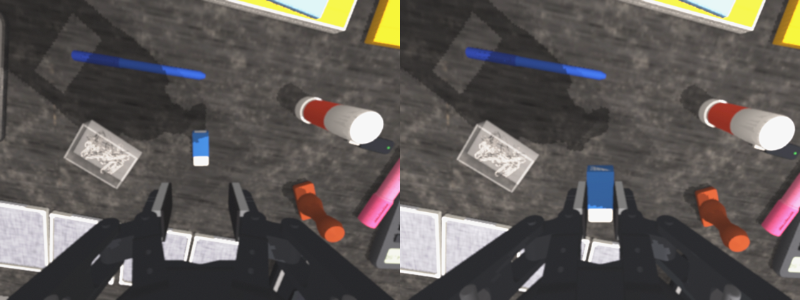

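The left frame shows the eraser centred between the open fingers; in the right frame it's held at about (280,270) full scale. Placing it in tray 1, then checking and picking the clips.

Run:
```python
from h import *
place(TR[1],24.5,ROW,34)
s=bot.read_state(); c=shot("wrist"); cv2.imwrite("pics/t1.png",c["image"])
bot.move_gripper(80)
xy=np.array([426.5,151.1]); yaw=np.radians(-50.)
bot.move_to([*xy,150],down(yaw)); c=shot("wrist"); im=c["image"]; g=cv2.cvtColor(im,cv2.COLOR_BGR2GRAY); cv2.imwrite("pics/c1.png",im)
P=cloud(c)
for z0,z1 in((8,30),(14,30)):
    m=((P[...,2]>z0)&(P[...,2]<z1)).astype(np.uint8)*255; m=cv2.morphologyEx(m,cv2.MORPH_OPEN,np.ones((3,3)))
    try: print("depth",[np.round(q,1) for q in measure(c,m,xy,20,52)])
    except Exception as e: print(e)
m=cv2.morphologyEx(cv2.inRange(g,95,255),cv2.MORPH_CLOSE,np.ones((9,9)))
print("grey",[np.round(q,2) for q in measure(c,m,xy,18,52)]); cv2.imwrite("pics/c1.png",np.hstack([cv2.resize(cv2.imread("pics/t1.png"),(400,300)),cv2.resize(im,(400,300))])); cv2.imwrite("pics/cm.png",m)
np.savez("c1.npz",im=im)
```

```text
placing hit=True t 11.7 w 17.8 F 30.7 ft [-1.3 -0.4  5.9] tcp [647.1 223.1  24.3]
placed t 13.2 w 33.8 F 0.0 ft [ 0.3 -0.1 -0.1] tcp [646.6 222.9 148.8]
depth [array([422.5, 154.4]), array([50.2, 72.9]), np.float64(2.2)]
depth [array([422. , 154.1]), array([50.1, 71.9]), np.float64(2.2)]
grey [array([422.66, 154.16]), array([52.31, 76.06]), np.float64(2.16)]
```

View pics/c1.png

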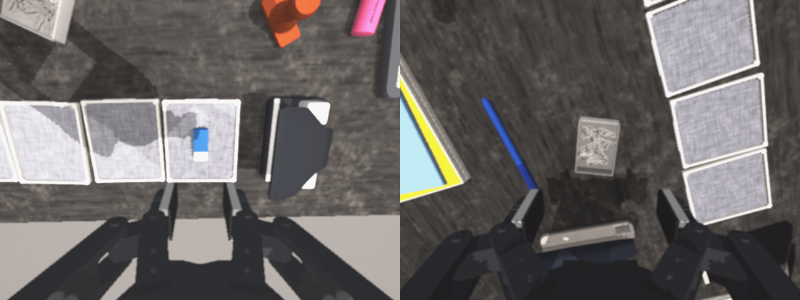

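Eraser sits in the middle of tray 1 (blob at about (200,145), felt centre (201,142)). The clips box is at (422,154), 50 x 72 mm as expected, short side at 124°. Picking it and placing it in tray 2.

Run:
```python
from h import *
p=np.array([422.3,154.3]); a=near(2.17,np.radians(-50)); 
bot.move_gripper(72,30); bot.move_to([*p,90],down(a)); print(bot.servo_line([*p,25],speed=80,until_force=8)); wait_report("down")
bot.move_gripper(35,30); wait_report("gripped"); bot.servo_line([*p,130]); wait_report("lift")
s=bot.read_state()
assert 44<s["grip_width"]<54
bot.move_to([*TR[2],130],down(near(ROW+np.pi/2,np.radians(-31.5)))); wait_report("over")
place(TR[2],28.5,near(ROW+np.pi/2,np.radians(-31.5)),66)
c=shot("wrist"); cv2.imwrite("pics/t2.png",c["image"])
xy=np.array([571,373.]); yaw=ROW
bot.move_gripper(60)
b=pose(xy,180,yaw); print(b)
bot.move_to([*xy,180],down(b[1])); c=shot("wrist"); im=c["image"]
a=[cv2.imread("pics/t2.png"),im]; cv2.imwrite("pics/s1.png",np.hstack([cv2.resize(i,(400,300)) for i in a]))
P=cloud(c); hsv=cv2.cvtColor(im,cv2.COLOR_BGR2HSV); red=cv2.inRange(hsv,(0,120,50),(14,255,255))
for z0,z1 in((4,14),(14,24),(24,34),(34,44),(44,54),(54,64),(64,70),(70,80)):
    m=red&((P[...,2]>z0)&(P[...,2]<=z1)).astype(np.uint8)*255
    w=P[m>0]; w=w[np.hypot(*(w[:,:2]-xy).T)<45]
    if len(w)>20: print(z0,z1,len(w),w[:,:2].mean(0).round(1),cv2.minAreaRect(w[:,:2].astype(np.float32)))
```

```text
False
down t 17.0 w 71.9 F 0.0 ft [ 0.8  0.1 -0.2] tcp [422.6 154.4  25.4]
gripped t 17.3 w 49.2 F 31.1 ft [-1.8 -0.2  5.1] tcp [422.6 154.4  25.6]
lift t 18.2 w 49.1 F 31.2 ft [-0.3  0.9 -0.8] tcp [421.9 154.2 129.2]
over t 18.9 w 49.3 F 31.2 ft [-0.4 -0.5 -0.4] tcp [594.1 138.  128.7]
placing hit=True t 20.4 w 49.1 F 32.3 ft [-0.3 -0.7  6.2] tcp [595.1 138.   28.4]
placed t 21.9 w 66.3 F 0.0 ft [ 0.6 -0.1 -0.6] tcp [594.6 137.9 149. ]
(np.float64(0.4960569566299222), np.float64(1.0210176124166828), array([ 5.24960656e-01,  6.54302535e-01,  1.17039120e+00, -4.44089210e-16,
        1.31689892e+00, -4.96056957e-01]))
4 14 465 [560.6 373.3] ((571.5232543945312, 371.3638610839844), (52.43977737426758, 24.216567993164062), 0.5876626372337341)
14 24 133 [564.6 376.5] ((567.9590454101562, 373.7801208496094), (28.28336524963379, 19.34632682800293), 50.556522369384766)
24 34 203 [565.7 374.1] ((567.9490966796875, 373.0069885253906), (24.945146560668945, 16.5257625579834), 53.82796859741211)
34 44 77 [565.8 374.2] ((566.816650390625, 373.3955078125), (17.822538375854492, 7.201502323150635), 56.816158294677734)
54 64 22 [563.3 376.7] ((566.9336547851562, 377.9784240722656), (21.198171615600586, 6.788823127746582), 35.69305419921875)
64 70 177 [566.8 375.1] ((570.7767944335938, 371.9304504394531), (24.25326156616211, 21.582080841064453), 30.636512756347656)
70 80 443 [571.1 371. ] ((571.5108642578125, 370.81414794921875), (20.45310401916504, 19.62808609008789), 73.07060241699219)
```

View pics/s1.png

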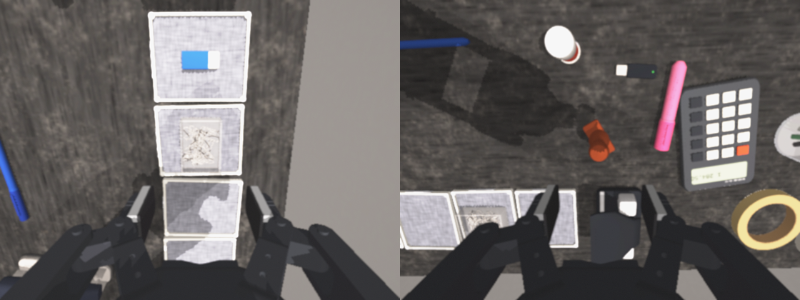

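Left frame: clips box in the middle of tray 2, eraser in tray 1. Right frame: the stamp foot is at (571.5,371.4), 24 x 52 mm with its long side along x, and the handle axis is at about (571,371). Gripping the handle across the short side.

Run:
```python
from h import *
p=np.array([571.4,371.2]); a=np.radians(90.6)
bot.move_gripper(60,30); bot.move_to([*p,140],down(a)); print(bot.servo_line([*p,48],speed=100,until_force=8)); wait_report("down")
bot.move_gripper(8,30); wait_report("gripped"); bot.servo_line([*p,160]); wait_report("lift")
assert 12<bot.read_state()["grip_width"]<32
place(TR[3],51.5,ROW,50,170)
c=shot("wrist"); cv2.imwrite("pics/t3.png",c["image"]); 
xy=np.array([458,399.]); b=pose(xy,200,np.radians(90)); print(b)
bot.move_to([*xy,200],down(b[1])); c=shot("wrist"); im=c["image"]
cv2.imwrite("pics/g1.png",np.hstack([cv2.resize(i,(400,300)) for i in (cv2.imread("pics/t3.png"),im)]))
P=cloud(c)
for z0,z1 in((20,40),(40,60),(60,85),(87,97)):
    w=P[(P[...,2]>z0)&(P[...,2]<=z1)]; w=w[np.hypot(*(w[:,:2]-xy).T)<35]
    if len(w)>20: print(z0,z1,len(w),w[:,:2].mean(0).round(1),cv2.minEnclosingCircle(w[:,:2].astype(np.float32)))
```

```text
False
down t 25.2 w 60.1 F 0.0 ft [ 0.3  0.  -0.2] tcp [571.8 371.4  48.8]
gripped t 25.6 w 25.1 F 29.9 ft [-1.  -0.7  4.8] tcp [571.7 371.4  48.7]
lift t 26.5 w 25.1 F 29.5 ft [-0.3 -0.2 -1.7] tcp [571.  371.  158.7]
placing hit=True t 29.0 w 25.5 F 30.1 ft [-1.  -0.3  6.3] tcp [543.9  50.9  51.5]
placed t 30.5 w 49.9 F 0.0 ft [-0.  -0.2 -0.7] tcp [543.3  51.  169.1]
(np.float64(0.9144253958855804), np.float64(1.5707963267948966), array([ 6.56370931e-01,  4.69411690e-01,  1.40716314e+00, -4.44089210e-16,
        1.26501782e+00, -9.14425396e-01]))
20 40 118 [445.1 397.8] ((452.53790283203125, 398.49810791015625), 12.54983139038086)
40 60 140 [445.5 398.3] ((452.45330810546875, 398.793212890625), 12.480121612548828)
60 85 214 [446.  398.8] ((453.69195556640625, 399.4554443359375), 12.944775581359863)
87 97 774 [456.  400.1] ((456.85247802734375, 400.13385009765625), 13.220565795898438)
```

View pics/g1.png

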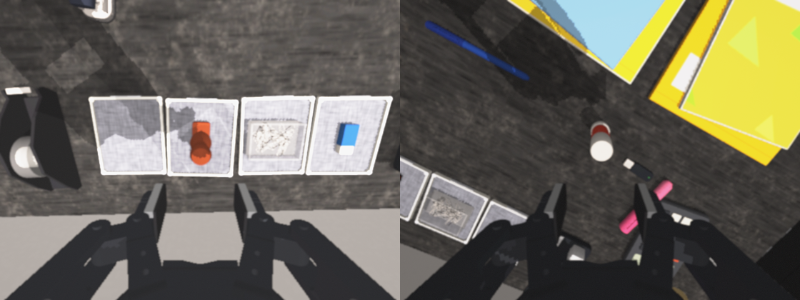

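Left frame: the stamp stands upright in tray 3 beside the clips and eraser. Right frame: the glue top is centred at about (457,400). Picking the glue and placing it in tray 4.

Run:
```python
from h import *
p=np.array([457,399.8]); a=np.pi/2
bot.move_gripper(60,30); bot.move_to([*p,160],down(a)); print(bot.servo_line([*p,54],speed=100,until_force=8)); wait_report("down")
bot.move_gripper(8,30); wait_report("gripped"); bot.servo_line([*p,170]); wait_report("lift")
assert 22<bot.read_state()["grip_width"]<33
place(TR[4],57.5,ROW,48,180)
bot.move_to([480,60,330],down(ROW)); bot.dwell(.3)
c=shot("wrist"); t=shot("top"); im=c["image"]; cv2.imwrite("pics/f1.png",np.vstack([im[:300],cv2.resize(t["image"][120:280,150:430],(560,320))])[:600]); P=cloud(c); h=P[...,2]
g=cv2.cvtColor(im,cv2.COLOR_BGR2GRAY); hsv=cv2.cvtColor(im,cv2.COLOR_BGR2HSV)
def col(n,mk,xy,z,r):
    try: q=measure(c,mk,xy,z,r); print(n,q[0].round(1),np.round(q[1],1),np.degrees(q[2]).round(1),"d",np.linalg.norm(q[0]-xy).round(1))
    except Exception as e: print(n,e)
B=lambda b:b.astype(np.uint8)*255
col("glue top",B(h>86),TR[4],95,40); col("stamp top",B(h>68),TR[3],75,30); col("stamp foot",cv2.inRange(hsv,(0,120,50),(14,255,255))&B((h<19)),TR[3],15,35)
col("clips",B((h>15)&(h<35)),TR[2],24,50); col("eraser",B((h>9)&(h<25))|cv2.inRange(hsv,(95,110,70),(125,255,255)),TR[1],12,30)
for i in TR:  # tray outer rim by brightness
    m=cv2.inRange(g,80,255)&B(h<14); m=cv2.morphologyEx(m,cv2.MORPH_CLOSE,np.ones((5,5)))
    r=cv2.inRange(g,215,255)&B(h<20); 
    w=P[(r>0)]; e=np.array([np.cos(ROW),np.sin(ROW)]); n=np.array([e[1],-e[0]]); d=w[:,:2]-TR[i]; s,q=d@e,d@n
    f=lambda v,o,lim,lo,hi: np.median(v[(abs(o)<lim)&(v>lo)&(v<hi)])
    print("tray",i,"row",[f(s,q,40,-52,-38).round(1),f(s,q,40,38,52).round(1)],"depth",[f(q,s,35,-62,-45).round(1),f(q,s,35,45,62).round(1)])
wait_report("end")
```

```text
False
down t 33.7 w 59.7 F 0.0 ft [ 0.6 -0.  -0.4] tcp [457.3 400.   54.8]
gripped t 34.1 w 26.3 F 31.9 ft [-0.7 -0.3  3.4] tcp [457.2 400.   54.5]
lift t 35.0 w 26.1 F 31.5 ft [-0.3 -0.3 -1.1] tcp [456.7 399.5 168.9]
placing hit=True t 37.8 w 26.5 F 32.4 ft [-1.1  0.2  6.8] tcp [490.7 -32.7  57.3]
placed t 39.3 w 48.3 F 0.0 ft [ 1.   0.1 -0.3] tcp [490.1 -32.6 179.1]
glue top [490.  -29.8] [25.6 27.7] 55.7 d 2.9
stamp top [540.9  52.3] [22.9 23. ] 148.5 d 3.1
stamp foot [528.7  61.5] [17.1 23. ] 143.9 d 18.3
clips [593.  137.7] [50.5 73.4] 148.5 d 2.0
eraser [646.6 224.3] [22.8 42. ] 58.5 d 1.3
tray 1 row [np.float64(nan), np.float64(nan)] depth [np.float64(-54.9), np.float64(nan)]
tray 2 row [np.float64(nan), np.float64(nan)] depth [np.float64(-54.9), np.float64(nan)]
tray 3 row [np.float64(-44.4), np.float64(nan)] depth [np.float64(-53.7), np.float64(nan)]
tray 4 row [np.float64(-43.2), np.float64(47.6)] depth [np.float64(-55.1), np.float64(nan)]
end t 40.5 w 47.7 F 0.0 ft [-0.6 -0.6 -0.4] tcp [480.   59.7 329.6]
  return _methods._mean(a, axis=axis, dtype=dtype,
  ret = ret.dtype.type(ret / rcount)
```

View pics/f1.png

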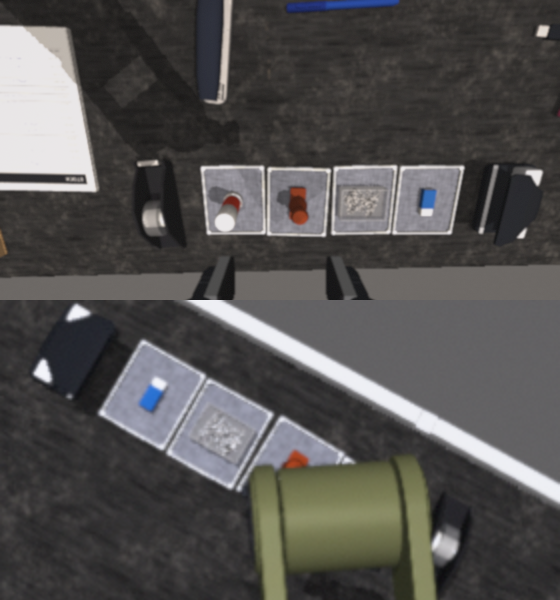

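All four stand upright in the middle of their trays. In the wrist frame, glue is at (232,205) beside the dispenser, stamp at (298,205), clips at (362,202) and eraser at (428,202). Measured offsets are 3 mm or less, and the dispenser hasn't moved. Handing in.

```bash
python3 -c "
from rig import bot
print(bot.finish_job())"
```

```text
the job is handed in; nothing more can be done
None
```

I handed the job in at about 40 s on the clock. From the tape dispenser the trays hold the glue stick, rubber stamp, box of clips and eraser, each upright and about 3 mm or less from where I measured its tray's centre; the judge returned no verdict.

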